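# Lock a lino block in the printing bed

## Robot

A 6-joint arm with a two-finger parallel gripper is mounted at the origin on the work surface. World frame = base frame: x ahead of the robot, y to its left, z up, the work surface at z = 0. Lengths are in m, angles in rad, forces in N, time in s.
With the tool pointing down it reaches from about 0.325 to 0.775 m from the base axis. Payload 5.5 kg.
Tool frame: the origin (TCP) lies between the finger pads; the fingertips stand 8 mm ahead of it and the grasp point (between the pads) lies 11 mm behind it (tcp_to_tips is the distance from the TCP to the fingertips, in m); z points along the fingers, y is the direction in which the jaws open and shut (so a half turn about z gives the same grasp; the last joint's range is limited). The gripper opens to 88 mm and grips with 3 to 60 N. Pads are 20 mm wide; open, the fingers measure 115 mm over their backs; the gripper's body (75 mm by 178 mm) begins 61 mm behind the grasp point.
Start: joints at [-1.184, 0.091, 1.231, -0, 1.82, -0.057], TCP at [0.258, -0.542, 0.231] pointing down, gripper open.
Joint ranges: [-2.87, 2.87], [-0.86, 2.18], [0.17, 2.46], [-1.51, 4.65], [0.06, 2.69], [-2.65, 2.65]. Speed limits (rad/s): [2.57, 2.57, 3.01, 3.14, 3.14, 3.14].

## Interface

Orientations are given as a unit quaternion [w, x, y, z].
In Python, from bench import * gives the robot as it stands. Calls block until the motion is done:
- move_to(position, orientation): joint-space move of the TCP to a pose.
- move_l(position, speed=0.15, orientation=None): straight line of the TCP; orientation=None keeps the orientation; speed is the mean speed in m/s.
- movej(angles): joint-space move.
- gripper_open() and close(): open the fingers fully, or close them until they stop; the grip force is fixed at half the most.
- hold(seconds).
- inverse_kinematics(position, orientation): joint angles nearest the present ones, or None.
- state(): the state.
- get_image(name): name is "scene" or "side" or "wrist"; returns a dict with "frame" (400x640x3 uint8, blue, green, red), "depth" (400x640 float32, m along the optical axis (not along the pixel's ray), 0 where there is no reading), "camera_matrix" (3x3 intrinsics, pixels), "view" (4x4, takes a point from world to camera coordinates). Camera axes: x right, y up, looking along -z (the intrinsics and any distortion apply to the point x, -y, -z); pixel columns grow to the right and rows downward; lengths in m; the calibration is good to about 2 mm. A picture is of the moment at which its call begins.
A pose or a line that the arm cannot do raises IKError and nothing moves.
- job_done(): hands the job in, once; it reports no verdict.
The state is a dict: "time": time; "joint_pos": joint angles; "dq": joint speeds; "joint_torque": joint torques, N m; "ee_pos": TCP position; "ee_rot": TCP orientation; "ft_force": force on the tool from outside, world axes, zero at the start; "moment": the same for the moment, N m; "finger_gap": finger opening in m.
Only numpy, scipy, OpenCV 4.12 (cv2) and the standard library are available. Lean on these libraries where they do the work, as an engineer would, in place of code of your own. Each camera call takes 0.05 s, during which the arm holds its last target. There are 200 camera calls.

## Task

Slide the wood-mounted lino block across the printing bed until it sits square in the corner of the two metal fences, lino side up, and only then push the cam lever's handle through its quarter turn to the end stop, so that the cam grips the block. At the stop lean on the handle with about 15 newtons for about a second, never with more than 25 at any time and without pinching it, then let go of everything. Leave the other things on the table where they are.

Things in the scene. Friction and masses are not known exactly. Their poses are not given: they have to be found in the camera images.
- bed: Plywood printing bed 300 (x) x 240 (y) x 18 mm, fixed to the table; origin at the centre of its underside, z up. Two aluminium fences, 8 mm high (tops 26 mm above the table): the far one has its inner face at bed x = +110 mm (bed y -104 to +76), the left one at bed y = +60 mm (bed x -10 to +110).
- block: Hardwood block faced with grey lino, 100 (x) x 64 (y) x 26 mm, about 0.2 kg, loose on the bed; origin at the centre of its underside. Square in the corner it is at bed (+60, +28, +18) mm, x along bed x. It starts right (bed -y) of its place, short of the far fence, a little askew. Slid along the far fence it clears the open cam by 6 to 8 mm; further from that fence the cam is in its way.
- cam_lever (a joint): Lever angle, rad, counter-clockwise from above. 0: open, handle along bed -x; 1.571: end stop, handle along bed -y. Stays where left: friction 0.4 N m, 4 to 5 N at the push point, 8 to 12 N once the cam bears on the block. The stop is firm: it yields under 0.1 mm/N there. The cam, a disc of 15 mm radius 8 mm off the pivot, 21 to 41 mm above the table, pushes the block the last bit to the far fence.
- handle: The lever's bar handle, black grip: reaches 126 mm from the pivot axis, 16 mm wide, underside 45 and top 65 mm above the table, free underneath. Origin on the pivot axis, 18 mm above the table; its own -x points out along the handle. To close the lever push on its own +y face, towards its own -y, with the side of the shut fingers; a pinch counts as force on it.
- handle_push (a point): Point in the middle of the handle's black grip, 92 mm from the pivot axis, 55 mm above the table; axes as the handle's.
- pivot (a point): Point on the lever's pivot axis at bed (-12.5, +28) mm, 55 mm above the table; fixed, axes as the bed's.
- eraser: White eraser 45 x 22 x 12 mm lying on the bed's near right corner; to be left alone.
- tape: Roll of blue tape, 84 mm across, 36 mm high, lying right of the bed; to be left alone.
- tumbler: Glass tumbler, 80 mm across, 100 mm high, standing left of the bed; to be left alone.
- ink_tin: Ink tin, 68 mm across, 50 mm high, standing left of the bed; to be left alone.
- pencil: Green pencil 162 mm long, 8 mm thick, lying beyond the bed; to be left alone.
- jar: White jar, 56 mm across, 75 mm high, standing right of the bed; to be left alone.
Mind the look-alikes: they are no part of the job. Leave any yellow look-alike of the block alone.

How it is judged:
By the outcome, as a careful person would: the job done as asked, in the order asked, and still so for the second after the job is handed in, with the robot touching nothing.
It also fails if it takes over 72 s, if anything falls off the work surface, if the arm or the gripper's body presses on something with over 40 N, if the wrist force passes 120 N, or if a joint passes its speed limit or range.

## Working session

There is one attempt and no reset: what is moved stays moved. The work goes in short steps, each a Python script; the robot and the scene stay as the last script left them, time stands still between calls to the robot, and variables do not carry over. Pictures are saved under pics/ and viewed, about 8 in all and at most 12, crops included, and the job is handed in when it is done.

```bash
mkdir -p pics; ls; cat > h.py <<'E'
from bench import *
import numpy as np, cv2
def snap(n,f):
    im=get_image(n); cv2.imwrite(f"pics/{f}.png",im["frame"]); np.savez(f"pics/{f}.npz",**{k:np.asarray(v) for k,v in im.items()}); return im
def pt(im,u,v,z=None):
    """pixel -> world; at plane z, or with depth"""
    K=np.asarray(im["camera_matrix"]);V=np.linalg.inv(np.asarray(im["view"]))
    d=np.linalg.inv(K)@[u,v,1]; d=np.array([d[0],-d[1],-d[2]])
    o=V[:3,3]; w=V[:3,:3]@d
    s=(z-o[2])/w[2] if z is not None else im["depth"][int(v),int(u)]
    return o+s*w
def proj(im,p):
    K=np.asarray(im["camera_matrix"]);c=np.asarray(im["view"])@np.r_[p,1]
    q=K@[c[0],-c[1],-c[2]]; return q[:2]/q[2]
E
python3 - <<'E'
from h import *
for n in("scene","side"):
    im=snap(n,n+"0"); print(n,np.linalg.inv(im["view"])[:3,3].round(3),[k for k in im])
E
```

```text
pics
scene [0.942 0.438 0.868] ['frame', 'depth', 'camera_matrix', 'view']
side [ 0.302 -0.505  0.666] ['frame', 'depth', 'camera_matrix', 'view']
```

View pics/scene0.png

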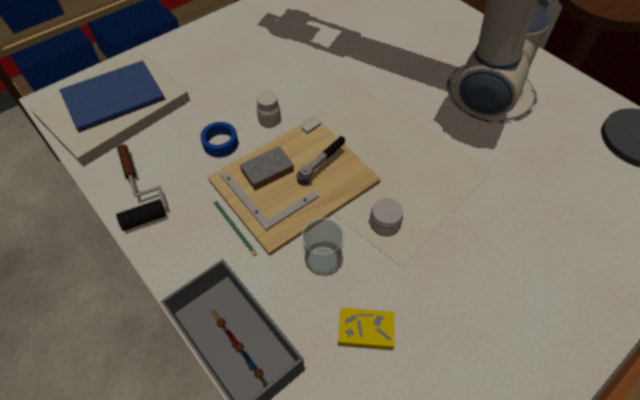

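View pics/side0.png

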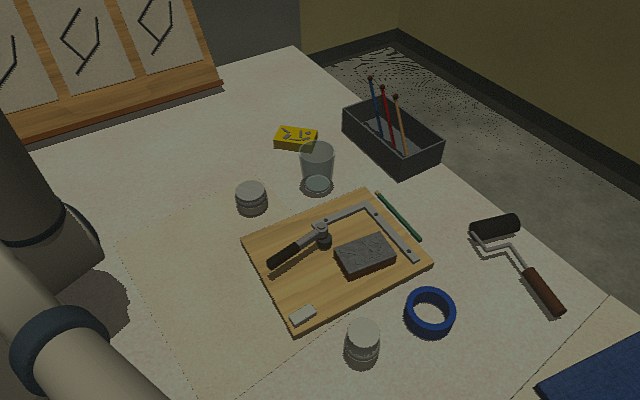

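The scene view has the bed at about (295,180), the block at (267,167) and the lever from (305,175) to (340,142). In the side view the bed corners are at about (241,238), (368,188), (434,264) and (297,336), with the block at (365,255). I'll get a coarse pose from these, then look from above with the wrist camera.

```bash
python3 - <<'E'
from h import *
im=dict(np.load("pics/side0.npz"))
c=np.array([pt(im,*p,.018) for p in[(241,238),(368,188),(434,264),(297,336)]]);print(c.round(3))
x=(c[1]+c[2]-c[0]-c[3])[:2];yaw=np.arctan2(x[1],x[0]);ctr=c.mean(0);print(yaw,ctr)
print("block",pt(im,365,250,.044), "sides",[np.linalg.norm(c[i]-c[i-1]).round(3) for i in range(4)])
s=state();print(s["ee_rot"],s["ee_pos"],s["time"],s["ft_force"])
w=get_image("wrist");V=np.linalg.inv(w["view"]);print("wristcam",V.round(3),w["camera_matrix"])
from scipy.spatial.transform import Rotation as R
q=lambda yaw:(R.from_euler("z",yaw)*R.from_quat([1,0,0,0])).as_quat()[[3,0,1,2]]
for dy in(0,np.pi/2,-np.pi/2,np.pi): 
    for z in (.3,.4): print(dy,z,inverse_kinematics([ctr[0]-.03,ctr[1],z],q(yaw+dy)))
E
```

```text
[[ 0.433  0.027  0.018]
 [ 0.732  0.008  0.018]
 [ 0.716 -0.224  0.018]
 [ 0.427 -0.213  0.018]]
-0.0505293038301431 [ 0.57700374 -0.1005488   0.018     ]
block [ 0.61253356 -0.14372479  0.044     ] sides [np.float64(0.24), np.float64(0.3), np.float64(0.232), np.float64(0.289)]
[-8.82127857e-04  9.75480637e-01  2.20083453e-01 -1.53084520e-04] [ 0.2575193  -0.54163634  0.22960879] 0.1 [-0.19296713  0.1913901  -0.21647962]
wristcam [[ 0.428  0.861  0.274  0.334]
 [-0.904  0.409  0.128 -0.505]
 [-0.002 -0.302  0.953  0.384]
 [ 0.     0.     0.     1.   ]] [[299.85716132   0.         322.78960664]
 [  0.         299.85716132 197.36203946]
 [  0.           0.           1.        ]]
0 0.3 [-2.42958759e-01 -1.69725020e-03  1.20262882e+00 -4.44089210e-16
  1.94066108e+00  1.37836687e+00]
0 0.4 [-2.42958759e-01  7.98388959e-02  9.34457326e-01 -4.44089210e-16
  2.12729643e+00  1.37836687e+00]
1.5707963267948966 0.3 [-2.42958759e-01 -1.69725020e-03  1.20262882e+00 -4.44089210e-16
  1.94066108e+00 -1.92429455e-01]
1.5707963267948966 0.4 [-2.42958759e-01  7.98388959e-02  9.34457326e-01 -4.44089210e-16
  2.12729643e+00 -1.92429455e-01]
-1.5707963267948966 0.3 None
-1.5707963267948966 0.4 None
3.141592653589793 0.3 [-2.42958759e-01 -1.69725020e-03  1.20262882e+00 -4.44089210e-16
  1.94066108e+00 -1.76322578e+00]
3.141592653589793 0.4 [-2.42958759e-01  7.98388959e-02  9.34457326e-01 -4.44089210e-16
  2.12729643e+00 -1.76322578e+00]
```

```bash
cat >> h.py <<'E'
from scipy.spatial.transform import Rotation as R
q=lambda yaw:(R.from_euler("z",yaw)*R.from_quat([1,0,0,0])).as_quat()[[3,0,1,2]]
E
python3 - <<'E'
from h import *
move_to([.50,-.10,.25],q(-.05)); close()
im=snap("wrist","w1");print(np.linalg.inv(im["view"])[:3,3],state()["time"],state()["finger_gap"],state()["ee_pos"])
E
```

```text
[ 0.58441645 -0.1036783   0.40428471] 3.375 0.0005186572380681917 [ 0.50000044 -0.100002    0.25002775]
```

View pics/w1.png

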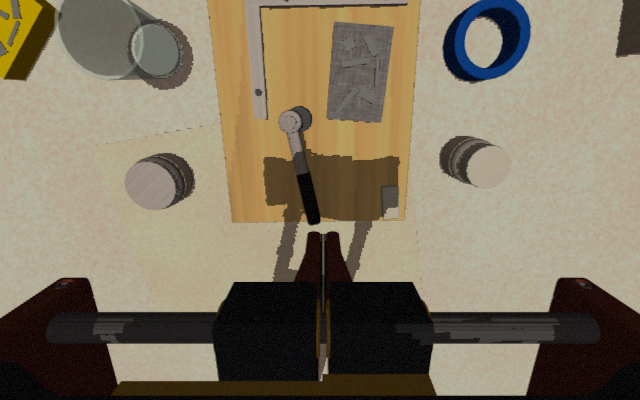

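In the wrist view the fence corner is at about (266,6) and the block top spans (334,22) to (393,28) down to (381,122). The lever knob is at (293,120), with the black grip ending at (315,222). The bed's near corners are (232,222) and (405,220). Next I'll measure these with masks.

```bash
python3 - <<'E'
from h import *
im=dict(np.load("pics/w1.npz"));f=im["frame"];hsv=cv2.cvtColor(f,cv2.COLOR_BGR2HSV);S,Vv=hsv[...,1].astype(int),hsv[...,2].astype(int)
print("row60",[(c,S[60,c],Vv[60,c]) for c in range(244,282,2)])
print("col330",[(r,S[r,300],Vv[r,300]) for r in range(0,16)])
print("block row75",[(c,S[75,c],Vv[75,c]) for c in range(320,345,2)])
def line(P): 
    v=cv2.fitLine(np.float32(P),cv2.DIST_HUBER,0,.01,.01).ravel();return v
# bed edges
L=[];Rr=[];B=[]
wood=((S>95)&(hsv[...,0]>8)&(hsv[...,0]<28)&(Vv>25)).astype(np.uint8)
for r in range(10,210,5):
    c=np.flatnonzero(wood[r,180:440])+180
    L.append(pt(im,c[0],r,.018)[:2]);Rr.append(pt(im,c[-1]+1,r,.018)[:2])
for c in list(range(240,380,5)):
    r=np.flatnonzero(wood[150:240,c])+150
    if len(r):B.append(pt(im,c,r[-1]+1,.018)[:2])
for n,P in(("L",L),("R",Rr),("B",B)): v=line(P);print(n,v.round(4),"ang",np.degrees(np.arctan(v[1]/v[0])))
# block
m=((S<70)&(Vv<190)).astype(np.uint8);m[:, :322]=0;m[:,405:]=0;m[:15]=0;m[130:]=0
m=cv2.morphologyEx(m,cv2.MORPH_OPEN,np.ones((5,5)));m=cv2.morphologyEx(m,cv2.MORPH_CLOSE,np.ones((9,9)))
k=max(cv2.findContours(m,0,1)[0],key=cv2.contourArea)
W=np.float32([pt(im,*p[0],.044)[:2] for p in k]);r=cv2.minAreaRect(W*1000);print("block",r,cv2.boundingRect(k))
# grip
m=((Vv<32)).astype(np.uint8);m[:160]=0;m[226:]=0;m[:,:285]=0;m[:,330:]=0
k=max(cv2.findContours(m,0,1)[0],key=cv2.contourArea)
W=np.float32([pt(im,*p[0],.065)[:2] for p in k]);print("grip",cv2.minAreaRect(W*1000),cv2.boundingRect(k),cv2.contourArea(k))
print("knob",[pt(im,291,121,z).round(4) for z in(.055,.065,.075)],"depth",[pt(im,u,v).round(3) for u,v in((290,121),(300,150),(308,195),(360,75),(258,60),(250,150),(330,3))])
E
```

```text
row60 [(244, np.int64(138), np.int64(181)), (246, np.int64(142), np.int64(181)), (248, np.int64(123), np.int64(179)), (250, np.int64(39), np.int64(163)), (252, np.int64(35), np.int64(159)), (254, np.int64(41), np.int64(161)), (256, np.int64(39), np.int64(157)), (258, np.int64(37), np.int64(160)), (260, np.int64(38), np.int64(163)), (262, np.int64(39), np.int64(136)), (264, np.int64(128), np.int64(157)), (266, np.int64(125), np.int64(184)), (268, np.int64(127), np.int64(183)), (270, np.int64(130), np.int64(179)), (272, np.int64(132), np.int64(182)), (274, np.int64(129), np.int64(182)), (276, np.int64(133), np.int64(180)), (278, np.int64(131), np.int64(181)), (280, np.int64(129), np.int64(184))]
col330 [(0, np.int64(36), np.int64(162)), (1, np.int64(39), np.int64(165)), (2, np.int64(35), np.int64(161)), (3, np.int64(37), np.int64(165)), (4, np.int64(33), np.int64(161)), (5, np.int64(43), np.int64(72)), (6, np.int64(49), np.int64(47)), (7, np.int64(126), np.int64(95)), (8, np.int64(140), np.int64(180)), (9, np.int64(141), np.int64(181)), (10, np.int64(142), np.int64(180)), (11, np.int64
[... 708 characters left out ...]
993 -0.0368  0.5688 -0.2139] ang -2.1073394
B [ 0.0399  0.9992  0.4282 -0.0728] ang 87.71056
block ((612.323974609375, -144.67926025390625), (63.48939895629883, 99.6898193359375), 82.73282623291016) (327, 22, 66, 100)
grip ((476.6949768066406, -81.39091491699219), (64.88433837890625, 16.26724624633789), 9.313149452209473) (297, 171, 23, 53) 609.5
knob [array([ 0.5661, -0.0666,  0.055 ]), array([ 0.5667, -0.0676,  0.065 ]), array([ 0.5672, -0.0687,  0.075 ])] depth [array([ 0.567, -0.067,  0.069]), array([ 0.534, -0.075,  0.063]), array([ 0.481, -0.081,  0.065]), array([ 0.611, -0.146,  0.045]), array([ 0.635, -0.031,  0.027]), array([ 0.531, -0.007,  0.018]), array([ 0.688, -0.117,  0.026])]
```

Bed yaw is about -2.1° with its centre at (0.5775,-0.0950). The predicted pivot is (0.566,-0.0665) and the knob measures (0.567,-0.067), so they agree. The block is at (0.612,-0.145) with yaw -7.3°, and the lever sits at about 0.2 rad. Next I'll grip the block above fence height, turn it square and slide it to the far fence, then to the left fence.

```bash
cat >> h.py <<'E'
BY=-.0367; C=np.array([.5775,-.0950]); U=np.array([np.cos(BY),np.sin(BY)]); N=np.array([-U[1],U[0]])
def bed(x,y,z): return np.r_[C+x*U+y*N,z]
def tobed(p): d=np.asarray(p)[:2]-C; return np.array([d@U,d@N])
def F(): # mean force in bed axes
    f=[]
    for _ in range(4): hold(.02); f.append(state()["ft_force"])
    f=np.mean(f,0); return np.array([f[:2]@U,f[:2]@N,f[2]])
E
python3 - <<'E'
from h import *
gripper_open()
b=np.array([.6123,-.1447]); qb=q(np.radians(-7.3)); z=.038
move_to(np.r_[b,.12],qb); F0=F(); move_l(np.r_[b,z],.12); print("down",F()-F0)
close(); s=state();print("gap",s["finger_gap"],"F",F()-F0,"t",s["time"])
p0=tobed(s["ee_pos"]);print(p0)
move_l(bed(p0[0]+.008,p0[1],z),.04,q(BY)); F1=F();print("turned",F1-F0)
def push(ax,goal,lim,step=.001):
    while 1:
        p=tobed(state()["ee_pos"]); f=F()-F1
        if f[ax]<-lim or p[ax]>goal: break
        cmd[ax]+=step; move_l(bed(*cmd,z),.03)
    print("stop",ax,"cmd",cmd.round(4),"at",p.round(4),"F",f.round(1),"t",state()["time"])
cmd=tobed(state()["ee_pos"])
cmd[0]=.055; move_l(bed(*cmd,z),.04); print(F()-F1)
push(0,.066,5)
cmd[0]-=.0005; move_l(bed(*cmd,z),.03)
cmd[1]=.021; move_l(bed(*cmd,z),.05); print("slid",tobed(state()["ee_pos"]),F()-F1)
push(1,.034,5)
push(0,.066,5)
print(state()["finger_gap"],state()["time"])
E
```

```text
down [-0.51350061  0.17043856 -0.07075743]
gap 0.06371792484707103 F [-0.56506925 -0.2383281   1.55260895] t 6.9583
[ 0.03674349 -0.04854524]
turned [ 1.53413165 -0.89842167  1.44289259]
[-2.11208036  1.18755083  2.8352389 ]
stop 0 cmd [ 0.057  -0.0486] at [ 0.0566 -0.0487] F [-5.4  0.7  4.4] t 8.6167
slid [0.05678744 0.02114052] [-1.69065564 -1.27659531  3.53717678]
stop 1 cmd [0.0565 0.03  ] at [0.0568 0.0282] F [-2.1 -7.3  3.7] t 13.3917
stop 0 cmd [0.0575 0.03  ] at [0.0568 0.0281] F [-5.7 -7.3  5.3] t 13.775
0.06366771208601228 13.775
```

```bash
python3 - <<'E'
from h import *
gripper_open(); print(F())
p=state()["ee_pos"]; move_l([p[0],p[1],.12],.15)
p=bed(-.075,.02,.25); move_to(p,q(BY)); close()
im=snap("wrist","w2"); print(state()["time"])
cv2.imwrite("pics/w2c.png",cv2.resize(im["frame"][0:250,180:460],None,fx=2.4,fy=2.4,interpolation=cv2.INTER_CUBIC))
f=im["frame"];hsv=cv2.cvtColor(f,cv2.COLOR_BGR2HSV)
u,v=proj(im,bed(.06,.028,.044)).round().astype(int);print("expect px",u,v)
print("expected corners",[proj(im,bed(x,y,.044)).round(1).tolist() for x,y in((.01,-.004),(.11,-.004),(.11,.06),(.01,.06))])
E
```

```text
[-0.42882589  0.25888445  0.0159439 ]
17.2833
expect px 316 54
expected corners [[344.4, 101.8], [346.3, 1.3], [285.0, 1.4], [288.5, 101.9]]
```

View pics/w2c.png

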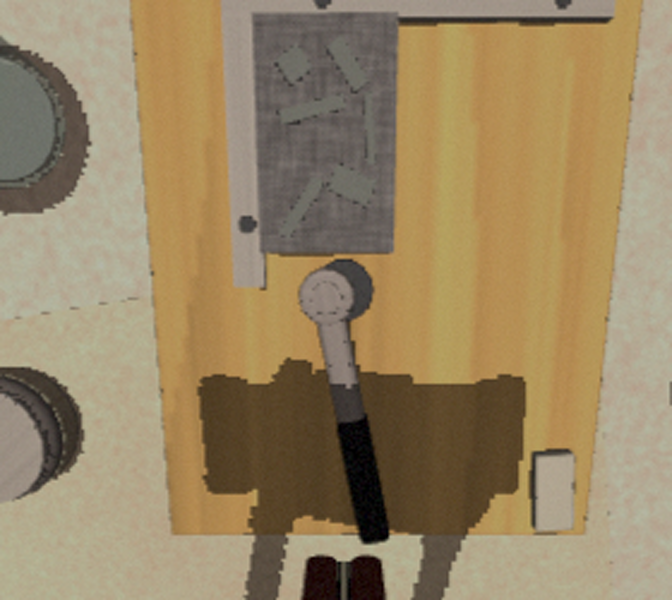

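In the crop, the block lies along the left fence and up to the far fence, with far corners at about (253,12) and (397,12) and near corners at (262,251) and (393,251). The lever is still open. The block sits about 3 px nearer than I expected, so I'll compare it with the fence edge numerically.

```bash
python3 - <<'E'
from h import *
im=dict(np.load("pics/w2.npz"));f=im["frame"];hsv=cv2.cvtColor(f,cv2.COLOR_BGR2HSV);S,V=hsv[...,1].astype(int),hsv[...,2].astype(int)
for c in (355,375,400,425): print("fence col",c,[(r,S[r,c],V[r,c]) for r in range(4,12)],"first wood row z18:",[tobed(pt(im,c,r,.018)).round(4).tolist() for r in (9,)],"top edge z26", [tobed(pt(im,c,7,.026)).round(4).tolist()])
def fit(P): v=cv2.fitLine(np.float32(P),cv2.DIST_HUBER,0,.01,.01).ravel();return v
Lf,Rt,Fr,Nr=[],[],[],[]
for r in range(20,90,3):
    g=np.flatnonzero((S[r,300:365]>90)); Rt.append(tobed(pt(im,300+g[0],r+.5,.044)))
    g=np.flatnonzero((V[r,270:310]<125)&(S[r,270:310]<70)); Lf.append(tobed(pt(im,270+g[0],r+.5,.044)))
for c in range(295,340,3):
    g=np.flatnonzero(V[0:15,c]<125);Fr.append(tobed(pt(im,c+.5,g[0],.044)))
    g=np.flatnonzero((S[85:115,c]>75));Nr.append(tobed(pt(im,c+.5,85+g[0],.044)))
for n,P in zip("L R F N".split(),(Lf,Rt,Fr,Nr)):
    v=fit(P);print(n,v[2:].round(4),np.degrees(np.arctan2(v[1],v[0])).round(2))
w=((S>95)&(hsv[...,0]>8)&(hsv[...,0]<28)).astype(np.uint8)
print("near edge",[tobed(pt(im,c,np.flatnonzero(w[150:260,c])[-1]+151,.018)).round(4).tolist() for c in(256,350,380,395)])
print("knob",tobed(pt(im,180+325/2.4,295/2.4,.069)))
m=(V<30).astype(np.uint8);m[:172]=0;m[228:]=0;m[:,:310]=0;m[:,345:]=0
k=max(cv2.findContours(m,0,1)[0],key=cv2.contourArea)
print("grip",cv2.minAreaRect(np.float32([tobed(pt(im,*p[0],.065))*1000 for p in k])))
E
```

```text
fence col 355 [(4, np.int64(41), np.int64(162)), (5, np.int64(35), np.int64(166)), (6, np.int64(36), np.int64(156)), (7, np.int64(39), np.int64(72)), (8, np.int64(54), np.int64(47)), (9, np.int64(103), np.int64(74)), (10, np.int64(137), np.int64(108)), (11, np.int64(130), np.int64(181))] first wood row z18: [[0.1097, -0.0157]] top edge z26 [[0.1095, -0.0149]]
fence col 375 [(4, np.int64(39), np.int64(162)), (5, np.int64(38), np.int64(163)), (6, np.int64(37), np.int64(157)), (7, np.int64(35), np.int64(72)), (8, np.int64(32), np.int64(40)), (9, np.int64(122), np.int64(92)), (10, np.int64(137), np.int64(181)), (11, np.int64(140), np.int64(179))] first wood row z18: [[0.1097, -0.0382]] top edge z26 [[0.1095, -0.0369]]
fence col 400 [(4, np.int64(41), np.int64(155)), (5, np.int64(38), np.int64(159)), (6, np.int64(39), np.int64(156)), (7, np.int64(28), np.int64(72)), (8, np.int64(56), np.int64(50)), (9, np.int64(126), np.int64(69)), (10, np.int64(135), np.int64(108)), (11, np.int64(136), np.int64(180))] first wood row z18: [[0.1096, -0.0664]] top edge z26 [[0.1095, -0.0645]]
fence col 425 [(4, np.int64(37), np.int64(158)), (5, np.int64(36), np.int64(156)), (6, np.int64(39), np.int64(151)), (7, np.int64(53), np.int64(68)), (8, np.int64(60), np.int64(47)), (9, np.int64(123), np.int64(89)), (10, np.int64(132), np.int64(183)), (11, np.int64(140), np.int64(184))] first wood row z18: [[0.1096, -0.0946]] top edge z26 [[0.1094, -0.092]]
L [0.0579 0.0599] -0.11
R [ 0.0558 -0.0037] 0.08
F [0.1061 0.0307] -88.5
N [0.0066 0.0276] 89.94
near edge [[-0.1502, 0.1137], [-0.1504, -0.0169], [-0.1504, -0.0586], [-0.1504, -0.0794]]
knob [-0.01186072  0.02873349]
grip ((-101.49818420410156, 10.856348991394043), (64.505615234375, 14.811761856079102), 11.018463134765625)
```

The block's y is right, but it stands about 3 mm short of the far fence (0.1063 against 0.1095), so the 5 N stop was not the fence. I'll re-grip it and push further in x, printing the force as it goes.

```bash
python3 - <<'E'
from h import *
gripper_open(); z=.038
move_to(bed(.057,.028,.12),q(BY)); F0=F(); move_l(bed(.057,.028,z),.12); print("down",(F()-F0).round(1))
close(); print("gap",state()["finger_gap"],(F()-F0).round(1))
cmd=.057
while cmd<.067:
    cmd+=.0007; move_l(bed(cmd,.028,z),.03); f=F()-F0; p=tobed(state()["ee_pos"]); print(round(cmd,4),p.round(4),f.round(1))
    if f[0]<-14: break
move_l(bed(cmd-.0005,.028,z),.03); print((F()-F0).round(1))
gripper_open(); p=state()["ee_pos"]; move_l([p[0],p[1],.12],.15)
move_to(bed(-.075,.02,.25),q(BY)); close()
im=snap("wrist","w3"); print(state()["time"])
f=im["frame"];hsv=cv2.cvtColor(f,cv2.COLOR_BGR2HSV);S,V=hsv[...,1].astype(int),hsv[...,2].astype(int)
P=[tobed(pt(im,c+.5,np.flatnonzero(V[0:15,c]<125)[0],.044)) for c in range(295,340,4)]
Q=[tobed(pt(im,c+.5,85+np.flatnonzero(S[85:115,c]>75)[0],.044)) for c in range(295,340,4)]
print(np.round(P,4)[:,0],np.round(Q,4)[:,0])
cv2.imwrite("pics/w3c.png",cv2.resize(im["frame"][0:130,260:440],None,fx=4,fy=4,interpolation=cv2.INTER_CUBIC))
E
```

```text
down [-0.5 -0.3 -0.4]
gap 0.06412860103210737 [-0.5  0.4  1. ]
0.0577 [0.0575 0.028 ] [-3.7  0.4  4.8]
0.0584 [0.0584 0.028 ] [-4.   0.4  4.7]
0.0591 [0.0592 0.028 ] [-3.8  0.1  4.8]
0.0598 [0.0599 0.028 ] [-3.4  0.1  4.5]
0.0605 [0.0602 0.028 ] [-5.3  0.8  5.7]
0.0612 [0.0602 0.028 ] [-8.   0.5  7.4]
0.0619 [0.0602 0.028 ] [-11.5  -0.1   8.9]
0.0626 [0.0603 0.028 ] [-13.9   0.8  10.1]
0.0633 [0.0603 0.028 ] [-16.9   0.6  11.7]
[-15.1   0.7  10.5]
27.5833
[0.1094 0.1094 0.1094 0.1094 0.1112 0.1112 0.1094 0.1094 0.1094 0.1094
 0.1094 0.1094] [0.0088 0.0088 0.0088 0.0088 0.0098 0.0098 0.0098 0.0087 0.0087 0.0087
 0.0087 0.0087]
```

View pics/w3c.png

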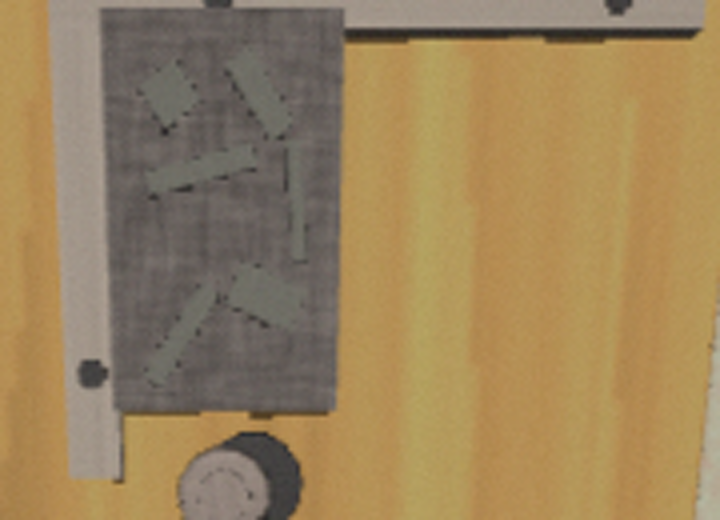

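The block now touches the fence: motion stopped at x = 0.0602, the force rose to 17 N, and the far edge reads 0.1094 against the fence at 0.1095. The crop shows it flush against both fences. Next is the lever, pushed with the 20 mm side of the shut fingers and the tool turning with the handle.

```bash
cat > lev.py <<'E'
from h import *
PV=bed(-.0123,.0283,0)[:2]
def axes(th): a=BY+th; return np.array([np.cos(a),np.sin(a)]),np.array([-np.sin(a),np.cos(a)])
def pose(th,off,z=.055):
    ex,ey=axes(th); return np.r_[PV-.092*ex+off*ey,z],q(BY+th+np.pi/2)
def fn(th,F0,n=3):
    f=[]
    for _ in range(n): hold(.02); f.append(state()["ft_force"])
    f=np.mean(f,0)-F0; ex,ey=axes(th); return np.array([f[:2]@ey,f[:2]@ex,f[2]])
def angle(): # handle angle implied by the finger, face offset .018
    d=np.array(state()["ee_pos"])[:2]-PV; return np.arctan2(-d[1],-d[0])+np.arctan2(.018,.092)-BY
E
python3 - <<'E'
from lev import *
th=.19; p,o=pose(th,.034,.13); move_to(p,o); hold(.2); F0=np.mean([state()["ft_force"] for _ in range(3)],0)
move_l(pose(th,.034)[0],.12); print("down",fn(th,F0).round(1))
off=.034
while off>.010:
    off-=.001; move_l(pose(th,off)[0],.05); f=fn(th,F0,2)
    if f[0]>2: break
print("contact off",off,f.round(1),"t",state()["time"])
cmd=th; off=.018; k=0
while cmd<1.85:
    f=fn(cmd,F0,2); 
    if k%4==0 or f[0]>7: print(round(cmd,3),round(angle(),3),f.round(1),round(state()["time"],1))
    if f[0]>=14: break
    if np.linalg.norm(f)>18: print("abort",f);break
    cmd+= .045 if (cmd<1.2 and f[0]<8) else .012 if f[0]<10 else .006
    p,o=pose(cmd,off); move_l(p,.04,o); k+=1
np.save("st.npy",np.r_[cmd,F0])
E
```

```text
down [ 0.6 -1.4 -0.5]
contact off 0.017999999999999988 [ 3.8 -1.6  0.5] t 34.6583
0.19 0.185 [ 4.5 -1.2  0.3] 34.7
0.37 0.37 [ 3.6 -0.5  0.8] 35.9
0.55 0.55 [ 4.2 -0.   0.3] 37.0
0.73 0.73 [4.  0.5 0.1] 38.2
0.91 0.91 [ 3.8  1.9 -0.2] 39.4
1.09 1.09 [ 4.   1.6 -0.5] 40.5
1.237 1.232 [5.8 2.5 0.8] 41.7
1.249 1.243 [7.6 2.4 0.9] 42.0
1.261 1.254 [8.  2.8 1.2] 42.2
1.273 1.265 [7.2 2.1 0.8] 42.5
1.285 1.276 [8.  2.6 1.7] 42.8
1.297 1.287 [8.2 2.8 2.3] 43.1
1.309 1.299 [8.4 2.8 2.5] 43.4
1.321 1.31 [8.5 2.7 2. ] 43.7
1.333 1.321 [8.9 2.5 3.2] 44.0
1.345 1.333 [9.  3.4 2.9] 44.2
1.357 1.344 [10.1  2.8  2.2] 44.5
1.363 1.349 [10.1  3.3  3.3] 44.8
1.369 1.355 [9.6 3.  3.1] 45.1
1.381 1.367 [9.4 3.6 2.4] 45.4
1.393 1.379 [9.5 3.9 3.2] 45.6
1.405 1.39 [9.6 3.8 3.3] 45.9
1.417 1.401 [9.8 3.6 3.5] 46.2
1.429 1.412 [10.9  3.9  3.2] 46.5
1.435 1.417 [11.   4.6  3.9] 46.8
1.441 1.423 [10.9  4.2  4.1] 47.1
1.447 1.429 [11.7  3.9  3.4] 47.4
1.453 1.435 [11.5  4.6  3.9] 47.6
1.459 1.441 [11.3  4.   4.1] 47.9
1.465 1.447 [11.1  4.9  4.3] 48.2
1.471 1.453 [11.3  4.1  4.2] 48.5
1.477 1.459 [10.8  5.2  3.7] 48.8
1.483 1.465 [11.8  4.5  4.1] 49.0
1.489 1.471 [10.8  5.1  3.6] 49.3
1.495 1.477 [10.   4.6  4. ] 49.6
1.507 1.49 [10.4  4.8  3.7] 49.9
1.513 1.496 [10.1  4.3  3.4] 50.2
1.519 1.5 [11.6  4.8  4.3] 50.5
1.525 1.506 [10.7  5.2  4.5] 50.8
1.531 1.511 [10.6  5.2  4. ] 51.0
1.537 1.518 [10.7  5.8  4.2] 51.3
1.543 1.525 [11.1  5.4  4. ] 51.6
1.549 1.531 [10.6  5.2  3.8] 51.9
1.555 1.537 [11.7  5.2  4. ] 52.2
1.561 1.54 [11.8  5.4  4.1] 52.5
1.567 1.541 [13.6  5.3  5.5] 52.7
1.573 1.541 [16.6  6.1  6.6] 53.0
```

The handle stopped at about 1.54 by my estimate: the angle froze while the force rose. I'll trim slightly, hold for a second, then back off and look.

```bash
python3 - <<'E'
from lev import *
s=np.load("st.npy");cmd,F0=s[0]-.003,s[1:]
p,o=pose(cmd,.018); move_l(p,.04,o)
for i in range(11): print(fn(cmd,F0,5).round(1),end=" ")
print(angle(),state()["time"])
off=.045; move_l(pose(cmd,off)[0],.08); print("free",fn(cmd,F0).round(1))
p=pose(cmd,off,.22)[0]; move_l(p,.2)
move_to(bed(-.075,.02,.25),q(BY))
im=snap("wrist","w4");print(state()["time"])
cv2.imwrite("pics/w4c.png",cv2.resize(im["frame"][0:250,180:460],None,fx=2.4,fy=2.4,interpolation=cv2.INTER_CUBIC))
f=im["frame"];hsv=cv2.cvtColor(f,cv2.COLOR_BGR2HSV);S,V=hsv[...,1].astype(int),hsv[...,2].astype(int)
print([tobed(pt(im,c+.5,np.flatnonzero(V[0:15,c]<125)[0],.044))[0].round(4) for c in range(295,340,4)])
m=(V<30).astype(np.uint8);m[:85]=0;m[150:]=0;m[:,:330]=0;m[:,450:]=0
k=max(cv2.findContours(m,0,1)[0],key=cv2.contourArea)
print("grip",cv2.minAreaRect(np.float32([tobed(pt(im,*p[0],.065))*1000 for p in k])))
for r in (20,50,80):print([tobed(pt(im,c,r,.044))[1].round(4) for c in (270+np.flatnonzero((V[r,270:310]<125)&(S[r,270:310]<70))[0],300+np.flatnonzero(S[r,300:365]>90)[0])])
E
```

```text
[15.   5.9  6.8] [15.2  6.3  6.5] [15.   5.8  6.4] [15.   6.   6.2] [15.1  5.8  6.1] [15.   6.2  6.4] [15.4  6.1  6.6] [15.3  5.9  6.4] [15.4  5.8  6.4] [15.2  5.6  6.5] [15.4  6.2  6.8] 1.5408601465241965 54.1833
free [ 0.9  0.4 -1.4]
58.5083
[np.float64(0.1093), np.float64(0.1093), np.float64(0.1093), np.float64(0.1093), np.float64(0.1111), np.float64(0.1111), np.float64(0.1093), np.float64(0.1093), np.float64(0.1093), np.float64(0.1093), np.float64(0.1093), np.float64(0.1093)]
grip ((-11.828619003295898, -63.01000213623047), (64.25733184814453, 13.89522933959961), 89.95406341552734)
[np.float64(0.0597), np.float64(-0.004)]
[np.float64(0.0597), np.float64(-0.0036)]
[np.float64(0.0597), np.float64(-0.0031)]
```

View pics/w4c.png

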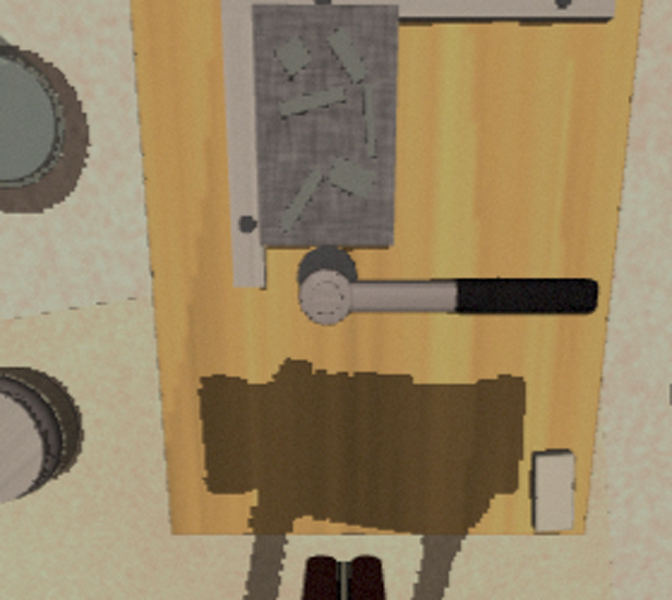

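The image shows the handle along bed -y (89.95°, grip at crop (455–598,296)), the cam against the block and the block flush with both fences. The eraser and the other objects in view have not moved, and the robot is clear.

```bash
python3 -c "
from bench import *
job_done()"
```

```text
the job is handed in; nothing more can be done
```

I slid the block into the fence corner, closed the cam lever to its stop and handed the job in. The robot was touching nothing, and the last picture was taken at 58.5 s.

- **Block:** I gripped it across its width, turned it square and slid it along the far fence to the left one. My first 5 N stop was only drag and left it about 3 mm short of the far fence, as a picture showed. I re-gripped it and pushed until the force rose to 17 N at the fence.
- **Lever:** I pushed it with the side of the shut fingers. It took about 4 N when free and 8–12 N with the cam bearing, then stopped firmly. I held 15.0–15.4 N normal to the handle for 1.1 s, about 17.5 N in total with the sideways parts. The highest reading was about 19 N.
- **Last checks:** In the final picture the handle is at 89.95° to bed x. The block's far edge reads 109.3 mm against about 109.5 mm measured for the fence, and its left edge reads 59.7 mm against 60 mm nominal. The eraser is where it was, and the tumbler and tin look unmoved. I took no final view of the tape, jar and pencil.
- **Disagreement:** The handle angle worked out from the finger position was 1.54 rad at the stop, not 1.571. I put this down to calibration, since the picture shows a full quarter turn.

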